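# Push the swab carton home along its guide lane

### The job

Push the blue carton with your fingers along the counter, in between the two steel guide rails and down the lane until it stands squarely home against the bar at the far end, then take the hand away. It may be straightened and nudged into line before it goes in, but neither the carton nor the hand may touch a rail at any time. Do not lift, carry or tip the carton, and leave the pump bottle, the white tub and the steel cup where they stand.

Things in the scene. Friction and masses are not known exactly. Their poses are not given: they have to be found in the camera images.
- carton: Loose closed blue box, white band round its foot, pale stripe across the top near its +x end. 130 long (x) x 110 wide (y) x 60 mm high, 0.2 to 0.45 kg, too wide to grasp; slides on the counter, friction about 1 or less. Origin: centre of underside. Starts before the lane mouth, clear of the rails, up to 25 mm off the centre line and 0.3 rad askew, x axis roughly down the lane.
- lane: Fixed guide lane: flat pale green strip between 2 steel rails, shut at the far end by a yellow-faced cross bar 45 mm high. Origin: on the counter, on the centre line; x points down the lane, y left, z up. Mouth (rail ends) at x = -90 mm, bar face at x = +150. Rails' inner faces at y = +68 and -68: 13 mm free each side of a centred carton, whose centre is at x = +85 when home.
- rail_left: Left guide rail (lane +y side): fixed steel bar 240 long x 12 thick x 30 mm high, its mouth end capped red. Origin: middle of its underside, at lane x = +30, y = +74 mm. Axes as the lane's. Not to be touched.
- rail_right: Right guide rail (lane -y side): the same, at lane x = +30, y = -74 mm. Not to be touched.
- bottle: Bystander: loose white pump bottle with a blue label, 60 mm diameter, 150 mm high, its spout reaching 35 mm from the axis. Origin: centre of its underside, z up.
- tub: Bystander: loose white lidded tub with a red patch, 91 x 68 x 48 mm high. Origin: centre of its underside, z up.
- cup: Bystander: loose open steel cup, 68 mm diameter at the rim, 60 mm high. Origin: centre of its underside, z up.
Things that resemble listed ones, but are neither listed nor needed, are in the scene too. There is more than one size of the carton; the one meant has the size given above.

How it is judged:
On the way:
1. the carton is between the rails: its front half is past the mouth and it is in line with the lane (x of carton in the frame of lane above -0.085 m and y of carton in the frame of lane between -0.014 and 0.014 m and angle between the x axis of carton and the x axis of lane, either way round below 0.2 rad), for 0.05 s.
At the end, for the whole second after the job is handed in: The carton stands flat on the counter at rest between the rails, its centre within 7 mm of its home place along the lane (against the cross bar), within 14 mm of the centre line and squared to the lane within 0.12 rad; the bottle, tub and cup are upright and within 20 mm of where they stood (x of carton in the frame of lane between 0.078 and 0.09 m and angle between the x axis of carton and the x axis of lane, either way round below 0.12 rad and y of carton in the frame of lane between -0.014 and 0.014 m and height (world z) of carton below 0.004 m and angle between carton's own z axis and vertical below 0.05 rad and linear speed of carton below 0.01 m/s and distance of each of bottle, tub, cup from where it was at the start of the episode below 0.02 m and angle between each of bottle, tub, cup's own z axis and vertical below 0.15 rad); the robot touches nothing.
It fails at once if a guide rail is touched (more than 0.2 N), by the carton, the hand or anything else (contact force between any of rail_left, rail_right and anything else above 0.2 N).
It fails at once if the carton is lifted more than 10 mm or tipped more than 0.2 rad (height (world z) of carton above 0.01 m or angle between carton's own z axis and vertical above 0.2 rad).
It fails at once if a bystander is moved more than 20 mm or tipped over (distance of any of bottle, tub, cup from where it was at the start of the episode above 0.02 m or angle between any of bottle, tub, cup's own z axis and vertical above 0.3 rad).
It also fails if it takes over 72 s, if anything falls off the work surface, if the arm or the gripper's body presses on something with over 40 N, if the wrist force passes 120 N, or if a joint passes its speed limit or range.

### The arm

A 6-joint arm with a two-finger parallel gripper is mounted at the origin on the work surface. World frame = base frame: x ahead of the robot, y to its left, z up, the work surface at z = 0. Lengths are in m, angles in rad, forces in N, time in s.
With the tool pointing down it reaches from about 0.25 to 0.8 m from the base axis. Payload 8.5 kg.
Tool frame: the origin (TCP) lies on the centre line of the jaws, within the pads' length; the fingertips stand 11 mm ahead of it and the grasp point (between the pads) lies 8 mm behind it; y points along the fingers, z is the direction in which the jaws open and shut, and the axes are right-handed (so a half turn about y gives the same grasp; the last joint's range is limited). The gripper opens to 85 mm and grips with 20 to 120 N. Pads are 22 mm wide; open, the fingers measure 114 mm over their backs; the gripper's body (76 mm by 85 mm) begins 54 mm behind the grasp point. The pads swing forward as they close: fully open they stand 13 mm farther back than shut.
Start: joints at [-1.14, 0.238, -0.013, 1.319, 0, 1.571], TCP at [0.219, -0.477, 0.242] pointing down, gripper open.
Joint ranges: [-2.66, 2.66], [-1.03, 1.9], [-1.14, 1.46], [-1.82, 2.27], [-1.45, 1.34], [-3.14, 3.14]. Speed limits (rad/s): [2.22, 2.22, 2.79, 3.14, 3.14, 3.14].

### API

Orientations are given as a unit quaternion [x, y, z, w].
In Python, from rig import bot gives the robot as it stands. The module is installed in compiled form; this text tells all that it offers.
- The arm moves only by the tool step_arm, never from a script. Its argument "moves" is a list of rows, each a list of 7 numbers: the turn, a rotation vector about the world's x, y, z in degrees, then the shift along the world's x, y, z in mm, then the closure, from 0 (fully open) to 1 (shut). A call has 1 to 20 rows; each row shifts and turns the pose as measured when the row begins; what a row does not reach is not made up. A row lasts 1/8 s, in which the tool goes at most 62.5 mm and 10.7 degrees, less where a joint would pass 70% of its speed; a pose out of reach is approached as far as the arm can. A call with a gripper value outside its range is refused whole. The fingers move at their own pace and stop on an object; the grip force is fixed at half the most. Time passes only in rows, so rows that do not move let the fingers close. It gives the time, the measured TCP pose, the force and the opening at its end, in the units of the state.
- bot.read_state(): the state, without advancing time (a new reading comes with each control period).
- bot.capture(name): name is "side" or "top"; returns the picture (420x560x3 uint8, red, green, blue); there is no depth.
- bot.get_calibration(name): a dict with "mtx" (3x3 intrinsics, pixels), "R" (3x3) and "t" (3): a world point X has camera coordinates R X + t. Camera axes: x right, y down, z forward; pixel columns grow to the right and rows downward; lengths in m; the calibration is good to about 2 mm. A picture is of the moment at which its call begins. get_calibration takes no time and is no camera call.
- bot.job_done(): hands the job in, once; it reports no verdict.
The state is a dict: "time_s": time; "qpos": joint angles; "qvel": joint speeds; "joint_efforts": joint torques, N m; "tool_pos": TCP position; "tool_rot": TCP orientation; "wrist_force": force on the tool from outside, world axes, zero at the start; "ft_torque": the same for the moment, N m; "gripper_width": opening from 0.0 (shut) to 1.0 (fully open).
Only numpy, scipy, OpenCV 4.12 (cv2) and the standard library are available. Lean on these libraries where they do the work, as an engineer would, in place of code of your own. Each camera call takes 0.05 s, during which the arm holds its last target. There are 200 camera calls.

## Working session

There is one attempt and no reset: what is moved stays moved. The work goes in short steps, Python scripts to look and compute and a tool call to move; the robot and the scene stay as the last step left them, time stands still between calls to the robot, and variables do not carry over. Pictures are saved under pics/ and viewed, about 8 in all and at most 12, crops included, and the job is handed in when it is done.

Besides the shell and the picture viewer there is one more tool, called as name(argument=value, ...), one argument or row to a line, values as JSON. step_arm: Moves the arm, as the interface text tells. Its arguments: {"type":"object","properties":{"moves":{"type":"array"}},"required":["moves"]}

```bash
mkdir -p pics; python3 - <<'E'
from rig import bot
import cv2
for n in("side","top"):
    cv2.imwrite(f"pics/{n}0.png",bot.capture(n)[:,:,::-1])
    c=bot.get_calibration(n);print(n,c["mtx"],c["R"],c["t"])
s=bot.read_state();print(s)
E
```

```text
side [[424.24197899   0.         281.45420962]
 [  0.         424.24197899 208.27632318]
 [  0.           0.           1.        ]] [[ 0.9990821  -0.04197698 -0.00853751]
 [-0.03663859 -0.73412382 -0.67802642]
 [ 0.02219391  0.67771686 -0.73498795]] [-0.51084847  0.08273     0.79744783]
top [[529.04240412   0.         283.76506505]
 [  0.         529.04240412 212.21962509]
 [  0.           0.           1.        ]] [[-0.00117549 -0.99988107  0.01537728]
 [-0.98456018 -0.00153448 -0.17503972]
 [ 0.1750425  -0.01534562 -0.98444128]] [0.03571739 0.51416045 1.06441484]
{'time_s': 0.1, 'qpos': array([-1.13998901e+00,  2.38712255e-01, -1.41560356e-02,  1.31921019e+00,
       -8.79650781e-06,  1.57080586e+00]), 'qvel': array([ 0.00121078, -0.00021615,  0.00311106, -0.0006729 , -0.00159651,
        0.00081845]), 'joint_efforts': array([-8.89383064e-04, -5.39721107e+01,  3.46999240e+01,  1.34617521e-02,
        3.50389882e-06, -5.78585116e-06]), 'tool_pos': array([ 0.21909063, -0.47670628,  0.2417518 ]), 'tool_rot': array([-0.15123487,  0.69120843, -0.69032409,  0.15103501]), 'wrist_force': array([ 0.8489536 , -0.38690058, -0.29221254]), 'ft_torque': array([-0.03244868, -0.02622266, -0.00742167]), 'gripper_width': 1.001541832440363}
```

View pics/top0.png

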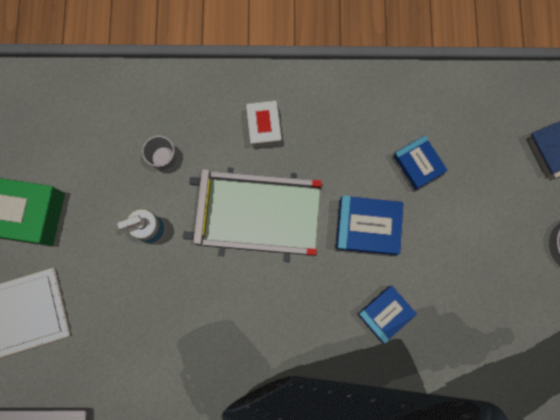

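View pics/side0.png

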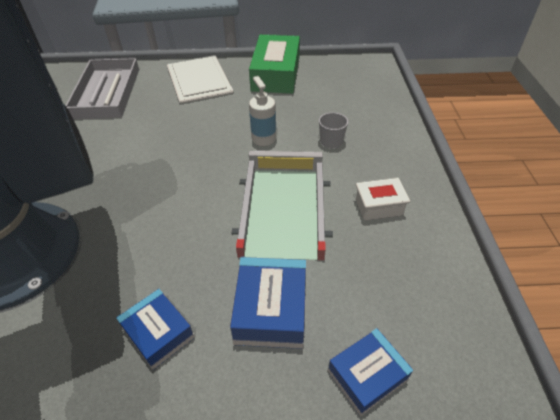

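```bash
cat > h.py <<'E'
from rig import bot
import cv2,numpy as np
from scipy.optimize import minimize
K={n:bot.get_calibration(n) for n in("side","top")}
def proj(P,n="top"):
    c=K[n];q=(np.asarray(P,float)@c["R"].T+c["t"])@c["mtx"].T
    return q[:,:2]/q[:,2:]
def unproj(uv,z,n="top"):
    c=K[n];uv=np.atleast_2d(uv).astype(float)
    d=np.c_[uv,np.ones(len(uv))]@np.linalg.inv(c["mtx"]).T@c["R"];o=-c["R"].T@c["t"]
    return o+d*((z-o[2])/d[:,2:])
def box(p,L=.13,W=.11,zs=(.012,.06)):
    c,s=np.cos(p[2]),np.sin(p[2])
    return np.array([[p[0]+c*a-s*b,p[1]+s*a+c*b,z] for z in zs for a,b in((L/2,W/2),(-L/2,W/2),(-L/2,-W/2),(L/2,-W/2))])
def fit(mask,p0,S=8):
    x0,y0,w,h=cv2.boundingRect(cv2.findNonZero(mask));x0-=12;y0-=12;w+=24;h+=24
    M=cv2.resize(mask[y0:y0+h,x0:x0+w],None,fx=S,fy=S,interpolation=cv2.INTER_LINEAR)>127
    def cost(p):
        q=cv2.convexHull((((proj(box(p))-[x0-.5,y0-.5])*S-.5)*16).astype(np.int32))
        m=np.zeros(M.shape,np.uint8);cv2.fillConvexPoly(m,q,1,shift=4)
        return float(np.sum((m>0)!=M))/S/S
    r=minimize(cost,p0,method="Nelder-Mead",options=dict(initial_simplex=np.array(p0)+np.vstack([np.zeros(3),np.diag([.01,.01,.1])]),xatol=1e-5,fatol=.1))
    return r.x,r.fun
def bluemask(im,near):
    hsv=cv2.cvtColor(im,cv2.COLOR_RGB2HSV)
    m=cv2.inRange(hsv,(92,110,40),(125,255,255))
    m=cv2.morphologyEx(m,cv2.MORPH_OPEN,np.ones((3,3)))
    n,l,st,ce=cv2.connectedComponentsWithStats(m)
    i=1+np.argmin(np.linalg.norm(ce[1:]-near,axis=1))
    cs,_=cv2.findContours((l==i).astype(np.uint8)*255,cv2.RETR_EXTERNAL,cv2.CHAIN_APPROX_NONE)
    o=np.zeros_like(m);cv2.drawContours(o,cs,-1,255,-1);return o
E
python3 - <<'E'
from h import *
im=cv2.imread("pics/top0.png")[:,:,::-1].copy()
m=bluemask(im,(371,226))
c=unproj([371,226],.06)[0]
p,f=fit(m,[c[0],c[1],np.pi/2]);print("carton",p,f,(m>0).sum())
hsv=cv2.cvtColor(im,cv2.COLOR_RGB2HSV)
red=cv2.inRange(hsv,(0,150,60),(8,255,255))|cv2.inRange(hsv,(172,150,60),(180,255,255))
n,l,st,ce=cv2.connectedComponentsWithStats(red)
for i in range(1,n):
    if st[i,4]>10: print("red",st[i],ce[i],unproj(ce[i],.03))
g=cv2.inRange(hsv,(45,25,120),(80,120,255));n,l,st,ce=cv2.connectedComponentsWithStats(g)
i=1+np.argmax(st[1:,4]);pts=cv2.findNonZero((l==i).astype(np.uint8))[:,0]
P=unproj(pts,0)[:,:2].astype(np.float32)*1000
print("green",cv2.minAreaRect(P))
big=cv2.resize(im[160:275,180:415],None,fx=3.4,fy=3.4,interpolation=cv2.INTER_CUBIC)
q=((proj(box(p))-[180,160]+.5)*3.4).astype(int)
for k in(0,4):cv2.polylines(big,[q[k:k+4]],True,(0,255,0) if k else (255,255,0),1)
cv2.imwrite("pics/crop1.png",big[:,:,::-1])
E
```

```text
carton [ 0.48865692 -0.14273973  1.47095312] 247.546875 3359
red [257 111  14  21 242] [263.1322314  121.06198347] [[0.71970915 0.08056805 0.03      ]]
red [312 180   9   8  56] [316.35714286 183.35714286] [[ 0.57994274 -0.03454837  0.03      ]]
red [307 249   9   6  49] [311.24489796 251.59183673] [[ 0.43294494 -0.02204124  0.03      ]]
green ((541.3507080078125, 76.35714721679688), (234.44927978515625, 91.25899505615234), 83.63710021972656)
```

View pics/crop1.png

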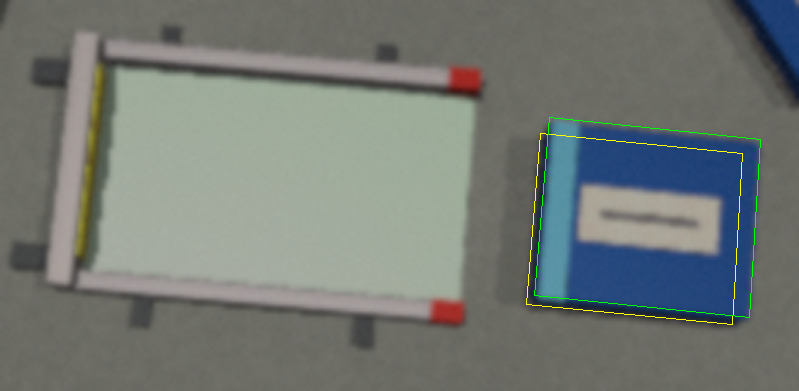

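```bash
cat >> h.py <<'E'
def bluemask(im,near):
    hsv=cv2.cvtColor(im,cv2.COLOR_RGB2HSV)
    m=cv2.inRange(hsv,(88,70,30),(128,255,255))
    m=cv2.morphologyEx(m,cv2.MORPH_OPEN,np.ones((3,3)))
    n,l,st,ce=cv2.connectedComponentsWithStats(m)
    i=1+np.argmin(np.linalg.norm(ce[1:]-near,axis=1))
    q=cv2.convexHull(cv2.findNonZero((l==i).astype(np.uint8)))
    o=np.zeros_like(m);cv2.fillConvexPoly(o,q,255);return o
def lanept(l,P):
    c,s=np.cos(l[2]),np.sin(l[2]);P=np.asarray(P,float)
    return np.c_[l[0]+c*P[:,0]-s*P[:,1],l[1]+s*P[:,0]+c*P[:,1],P[:,2]]
def inlane(l,p):
    c,s=np.cos(l[2]),np.sin(l[2]);d=np.array(p[:2])-l[:2]
    return np.array([c*d[0]+s*d[1],-s*d[0]+c*d[1],(p[2]-l[2])])
E
python3 - <<'E'
from h import *
im=cv2.imread("pics/top0.png")[:,:,::-1].copy()
m=bluemask(im,(371,226))
c=unproj([371,226],.06)[0]
p,f=fit(m,[c[0],c[1],np.pi/2]);print("carton",p,f,(m>0).sum())
S=6;x0,y0=180,160
crop=cv2.resize(im[160:275,180:340],None,fx=S,fy=S,interpolation=cv2.INTER_LINEAR).astype(float)
hsv=cv2.cvtColor(crop.astype(np.uint8),cv2.COLOR_RGB2HSV)
steel=((hsv[...,1]<45)&(hsv[...,2]>135)&((hsv[...,0]<20)|(hsv[...,0]>130)))|((hsv[...,1]>140)&((hsv[...,0]<10)|(hsv[...,0]>170)))
print(steel.sum()/36)
def polys(l,a,b,w0,w1):
    return [(((proj(lanept(l,[[a,s*w0,.03],[b,s*w0,.03],[b,s*w1,.03],[a,s*w1,.03]]))-[x0-.5,y0-.5])*S-.5)*16).astype(np.int32) for s in(1,-1)]
def fill(ps):
    k=np.zeros(steel.shape,np.uint8)
    for q in ps: cv2.fillConvexPoly(k,q,1,shift=4)
    return k>0
def cost(l):
    r=fill(polys(l,-.09,.14,.068,.080));w=fill(polys(l,-.11,.14,.055,.093))
    return float(((r!=steel)&w).sum())/36-2*float((r&steel).sum())/36
l0=np.array([.513,.0615,1.486])
r=minimize(cost,l0,method="Nelder-Mead",options=dict(initial_simplex=l0+np.vstack([np.zeros(3),np.diag([.004,.004,.03])])))
l=r.x;print("lane",l,r.fun,"carton in lane",inlane(l,p))
np.save("lane.npy",l);np.save("car.npy",p)
big=cv2.resize(im[160:275,180:415],None,fx=3.4,fy=3.4,interpolation=cv2.INTER_CUBIC)
D=lambda P,c:cv2.polylines(big,[((proj(P)-[180,160]+.5)*3.4).astype(int)],True,c,1)
D(box(p)[4:],(0,255,0));D(box(p)[:4],(255,255,0))
for s in(1,-1):D(lanept(l,[[-.09,s*.068,.03],[.15,s*.068,.03],[.15,s*.08,.03],[-.09,s*.08,.03]]),(0,0,255))
D(lanept(l,[[.15,.068,.045],[.15,-.068,.045]]),(255,0,255))
cv2.imwrite("pics/crop2.png",big[:,:,::-1])
# bystanders
for n,uv,z in(("cup",(158,152),.06),("bottle",(146,226),.1),("tub",(264,124),.048),("smallA",(421,163),.05),("smallB",(388,313),.05)):
    print(n,inlane(l,np.r_[unproj(uv,z)[0][:2],0])[:2])
E
```

```text
carton [ 0.48792861 -0.14378062  1.47125316] 94.359375 3522
1428.888888888889
lane [0.51419462 0.05274101 1.47983084] -1515.25 carton in lane [-0.19809511  0.00830538 -0.00857768]
cup [ 0.25808021 -0.10251766]
bottle [0.25151385 0.06096688]
tub [ 0.0428421  -0.18928389]
smallA [-0.29862761 -0.13378269]
smallB [-0.24569144  0.18635522]
```

View pics/crop2.png

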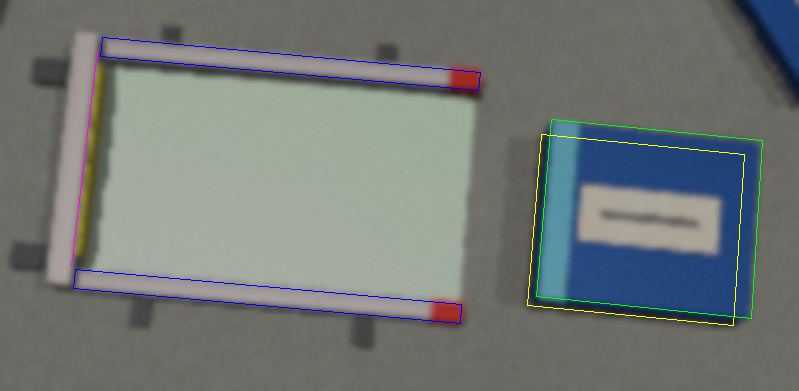

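```bash
cat > w.py <<'E'
from h import *
from scipy.spatial.transform import Rotation as R
l=np.load("lane.npy")
def where():
    s=bot.read_state();r=R.from_quat(s["tool_rot"]).as_matrix()
    a=np.degrees(np.arctan2(r[1,2],r[0,2]));lw=np.degrees(l[2])-90
    err=(lw-a+90)%180-90
    print("t",s["time_s"],"tcp",s["tool_pos"].round(4),"lane",inlane(l,np.r_[s["tool_pos"][:2],0])[:2].round(4),"tooly",r[:,1].round(3),"jaw ang",a.round(2),"turn needed",err.round(2),"F",s["wrist_force"].round(1),"g",s["gripper_width"].round(3),"q6",s["qpos"][5].round(2))
    return s
def to(x,y,z):
    print("shift mm to lane",(x,y,z),((lanept(l,[[x,y,z]])[0]-bot.read_state()["tool_pos"])*1000).round(1))
E
python3 - <<'E'
from w import *
where();to(-.198,.105,.15);to(-.198,.105,.03)
print("unit lane x",lanept(l,[[1,0,0]])[0]-lanept(l,[[0,0,0]])[0])
E
```

```text
Traceback (most recent call last):
  File "w.py", line 8, in where
    print("t",s["time_s"],"tcp",s["tool_pos"].round(4),"lane",inlane(l,np.r_[s["tool_pos"][:2],0])[:2].round(4),"tooly",r[:,1].round(3),"jaw ang",a.round(2),"turn needed",err.round(2),"F",s["wrist_force"].round(1),"g",s["gripper_width"].round(3),"q6",s["qpos"][5].round(2))
                                                                                                                                                                                                                          ^^^^^^^^^^^^^^^^^^^^^^^^
AttributeError: 'float' object has no attribute 'round'
```

```bash
sed -i 's/s\["gripper_width"\].round(3)/round(s["gripper_width"],3)/' w.py
python3 - <<'E'
from w import *
where();to(-.198,.105,.15);to(-.198,.105,.03)
print("unit lane x",lanept(l,[[1,0,0]])[0]-lanept(l,[[0,0,0]])[0])
E
```

```text
t 0.1 tcp [ 0.2191 -0.4767  0.2418] lane [-0.5541  0.2458] tooly [-0.001  0.001 -1.   ] jaw ang -65.32 turn needed 60.11 F [ 0.8 -0.4 -0.3] g 1.002 q6 1.57
shift mm to lane (-0.198, 0.105, 0.15) [172.6 341.8 -91.8]
shift mm to lane (-0.198, 0.105, 0.03) [ 172.6  341.8 -211.8]
unit lane x [0.09084009 0.99586549 0.        ]
```

step_arm(
  moves=[
    [0, 0, 7.5, 21.5, 42.5, -11, 1],
    [0, 0, 7.5, 21.5, 42.5, -11, 1],
    [0, 0, 7.5, 21.5, 42.5, -11, 1],
    [0, 0, 7.5, 21.5, 42.5, -11, 1],
    [0, 0, 7.5, 21.5, 42.5, -11, 1],
    [0, 0, 7.5, 21.5, 42.5, -11, 1],
    [0, 0, 7.5, 21.5, 42.5, -11, 1],
    [0, 0, 7.5, 21.5, 42.5, -11, 1],
  ],
)

```text
time_s: 1.1
tool_pos: [0.393, -0.1286, 0.1497]
tool_rot: [-0.483, 0.517, -0.516, 0.483]
wrist_force: [0.8, -0.2, -0.3]
gripper_width: 0.002
```

```bash
python3 - <<'E'
from w import *
where();to(-.198,.105,.03)
im=bot.capture("top");print("steady t",bot.read_state()["time_s"])
cv2.imwrite("pics/top1.png",cv2.resize(im[130:360,160:460],None,fx=2.6,fy=2.6,interpolation=cv2.INTER_CUBIC)[:,:,::-1])
E
```

```text
t 1.1 tcp [ 0.393  -0.1286  0.1497] lane [-0.1916  0.1042] tooly [-0.001  0.    -1.   ] jaw ang -3.79 turn needed -1.43 F [ 0.8 -0.2 -0.3] g 0.002 q6 1.32
shift mm to lane (-0.198, 0.105, 0.03) [  -1.4   -6.3 -119.7]
steady t 1.15
```

View pics/top1.png

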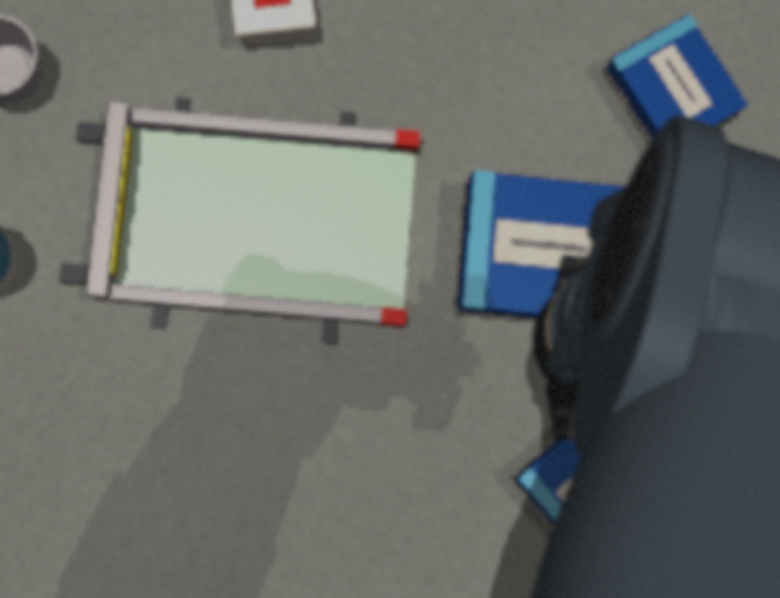

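step_arm(
  moves=[
    [0, 0, -1.4, -1.4, -6, -30, 1],
    [0, 0, 0, 0, 0, -30, 1],
    [0, 0, 0, 0, 0, -30, 1],
    [0, 0, 0, 0, 0, -28, 1],
    [0, 0, 0, 8, -0.7, 0, 1],
    [0, 0, 0, 8, -0.7, 0, 1],
    [0, 0, 0, 6, -0.5, 0, 1],
    [0, 0, 0, 4, -0.4, 0, 1],
    [0, 0, 0, 4, -0.4, 0, 1],
    [0, 0, 0, 0, 0, 0, 1],
  ],
)

```text
time_s: 2.4
tool_pos: [0.4269, -0.1316, 0.0298]
tool_rot: [-0.48, 0.519, -0.518, 0.481]
wrist_force: [-0.5, 0.9, 0.6]
gripper_width: 0.001
```

```bash
python3 - <<'E'
from w import *
where()
im=bot.capture("side")
cv2.imwrite("pics/side1.png",cv2.resize(im[130:400,90:450],None,fx=2.2,fy=2.2,interpolation=cv2.INTER_CUBIC)[:,:,::-1])
E
```

```text
t 2.4 tcp [ 0.4269 -0.1316  0.0298] lane [-0.1915  0.0702] tooly [ 0.001  0.002 -1.   ] jaw ang -4.35 turn needed -0.86 F [-0.5  0.9  0.6] g 0.001 q6 1.35
```

View pics/side1.png

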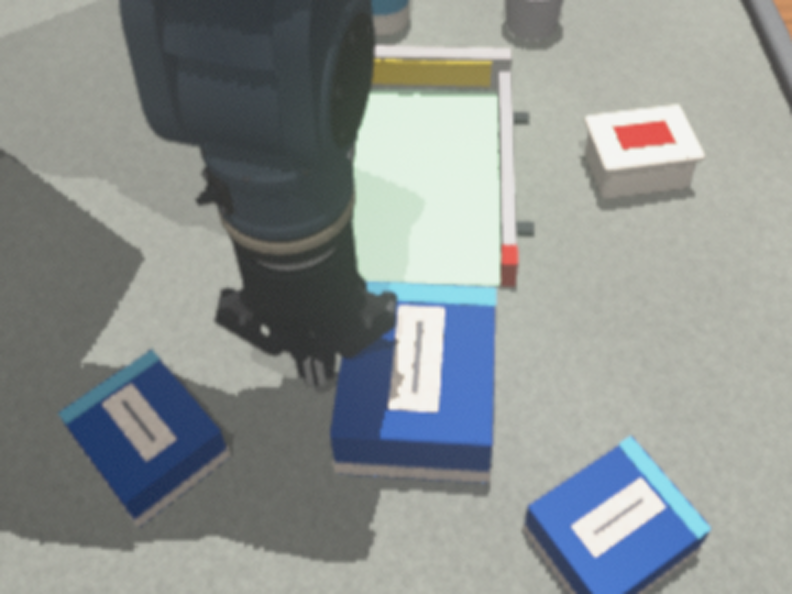

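```bash
cat >> w.py <<'E'
def rect(im,n="side"):
    # lane-frame ortho view of plane z=.06, 2 px/mm... x: lane x -.30...+.16 -> cols, y: .10..-.10 -> rows
    c=np.array([[-.30,.10,.06],[.16,.10,.06],[.16,-.10,.06],[-.30,-.10,.06]])
    H=cv2.getPerspectiveTransform(proj(lanept(l,c),n).astype(np.float32),np.float32([[0,0],[920,0],[920,400],[0,400]]))
    return cv2.warpPerspective(im,H,(920,400),flags=cv2.INTER_CUBIC)
def track(im0,im1,p,guess,yhi=.0,n="side"):
    """carton top motion im0->im1; p = lane pose at im0, guess = lane pose at im1; uses part of top with carton y<yhi"""
    A,B=[cv2.cvtColor(rect(i,n),cv2.COLOR_RGB2GRAY) for i in(im0,im1)]
    px=lambda P:np.c_[(P[:,0]+.30)*2000,(.10-P[:,1])*2000]
    co=lanept(p,[[a,b,0] for a,b in((-.063,-.053),(.063,-.053),(.063,yhi),(-.063,yhi))])
    mask=np.zeros_like(A);cv2.fillConvexPoly(mask,px(co).astype(np.int32),255)
    a=-(guess[2]-p[2]);c,s=np.cos(a),np.sin(a);ctr0=px(np.array([p]))[0];ctr1=px(np.array([guess]))[0]
    Rm=np.array([[c,-s],[s,c]]);W=np.float32(np.c_[Rm,ctr1-Rm@ctr0])
    # ECC: template A, input B, maps template coords->input coords
    cc,W=cv2.findTransformECC(A,B,W,cv2.MOTION_EUCLIDEAN,(3,200,1e-6),mask,9)
    q=W@np.r_[ctr0,1]
    return np.array([q[0]/2000-.30,.10-q[1]/2000,p[2]-np.arctan2(W[1,0],W[0,0])]),cc
P0=inlane(l,np.load("car.npy")); S0=cv2.imread("pics/side0.png")[:,:,::-1].copy();T0=cv2.imread("pics/top0.png")[:,:,::-1].copy()
E
python3 - <<'E'
from w import *
print(P0);print(track(S0,bot.capture("side"),P0,P0))
cv2.imwrite("pics/rect.png",cv2.cvtColor(np.vstack([rect(S0),rect(T0,"top")]),cv2.COLOR_RGB2BGR)[:,:800])
E
```

```text
[-0.19809511  0.00830538 -0.00857768]
(array([-0.19876782, -0.00711838, -0.01786905]), 0.9849276324429939)
```

View pics/rect.png

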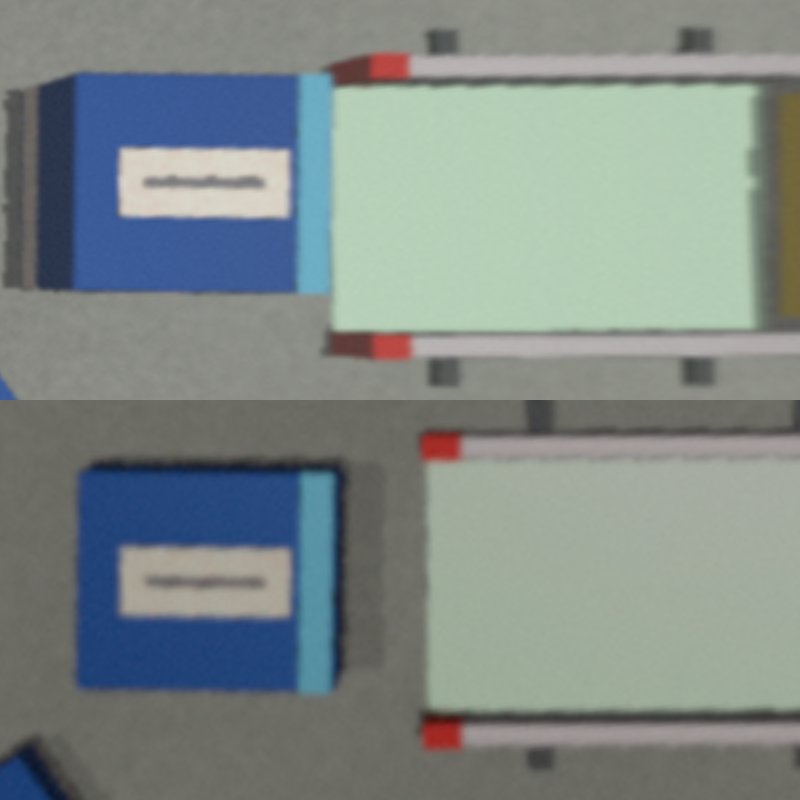

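step_arm(
  moves=[
    [0, 0, 0, 3, -0.3, 0, 1],
    [0, 0, 0, 3, -0.3, 0, 1],
    [0, 0, 0, 0, 0, 0, 1],
  ],
)

```text
time_s: 2.88
tool_pos: [0.4323, -0.132, 0.0296]
tool_rot: [-0.48, 0.519, -0.518, 0.481]
wrist_force: [-0.5, 0.3, 0.5]
gripper_width: -0.004
```

```bash
python3 - <<'E'
from w import *
where();print(track(S0,bot.capture("side"),P0,P0))
E
```

```text
t 2.875 tcp [ 0.4323 -0.132   0.0296] lane [-0.1914  0.0648] tooly [-0.     0.003 -1.   ] jaw ang -4.36 turn needed -0.85 F [-0.5  0.3  0.5] g -0.004 q6 1.35
(array([-0.19905694, -0.01297767, -0.01353444]), 0.9600585038319142)
```

The side nudge carried further than expected, because the finger is about 22 mm from axis to back. I'll nudge it back from the right.

step_arm(
  moves=[
    [0, 0, 0, -10, 1, 0, 1],
    [0, 0, -0.8, 0, 0, 40, 1],
    [0, 0, 0, 0, 0, 40, 1],
    [0, 0, 0, 45, -4, 0, 1],
    [0, 0, 0, 45, -4, 0, 1],
    [0, 0, 0, 45, -4, 0, 1],
    [0, 0, 0, 45, -4, 0, 1],
    [0, 0, 0, 0, 0, 0, 1],
  ],
)

```text
time_s: 3.92
tool_pos: [0.6016, -0.1468, 0.1121]
tool_rot: [-0.476, 0.523, -0.521, 0.477]
wrist_force: [-0.9, 0.4, -0.6]
gripper_width: 0.003
```

```bash
python3 - <<'E'
from w import *
where();to(-.195,-.108,.03)
g=np.array([-.199,-.012,-.013])
for n,a in(("side",S0),("top",T0)):
    im=bot.capture(n)
    for y in(0.05,0):
        try:print(n,y,track(a,im,P0,g,yhi=y,n=n))
        except Exception as e:print(n,"fail")
    cv2.imwrite(f"pics/r_{n}.png",rect(im,n)[:,:,::-1])
a,b=[cv2.imread(f"pics/r_{n}.png")[:,:560] for n in("side","top")]
cv2.imwrite("pics/r1.png",cv2.resize(np.vstack([a,b]),None,fx=.7,fy=.7))
E
```

```text
t 3.925 tcp [ 0.6016 -0.1468  0.1121] lane [-0.1907 -0.1052] tooly [-0.001  0.003 -1.   ] jaw ang -5.24 turn needed 0.03 F [-0.9  0.4 -0.6] g 0.003 q6 1.42
shift mm to lane (-0.195, -0.108, 0.03) [  2.4  -4.5 -82.1]
side 0.05 (array([-0.19867702, -0.01244623, -0.01608633]), 0.8251701706782282)
side 0 (array([-0.19842376, -0.01233836, -0.026297  ]), 0.8162304884797286)
top 0.05 (array([-0.19672907, -0.01188068,  0.03492278]), 0.38338422124863175)
top 0 (array([-0.13973516, -0.020827  , -0.26845954]), 0.7396405754188913)
```

View pics/r1.png

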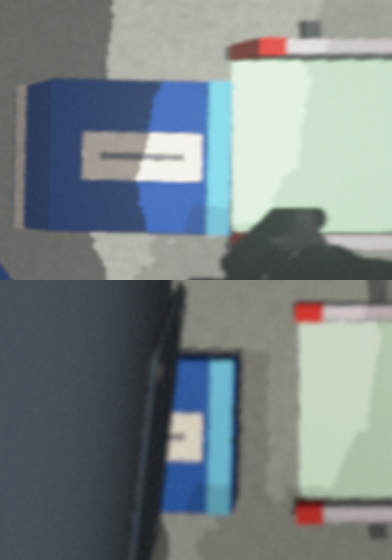

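step_arm(
  moves=[
    [0, 0, 0, 2.5, -4.5, -40, 1],
    [0, 0, 0, 0, 0, -42, 1],
    [0, 0, 0, 0, 0, 0, 1],
    [0, 0, 0, -8, 0.7, 0, 1],
    [0, 0, 0, -8, 0.7, 0, 1],
    [0, 0, 0, -5, 0.5, 0, 1],
    [0, 0, 0, -4, 0.4, 0, 1],
    [0, 0, 0, -3, 0.3, 0, 1],
    [0, 0, 0, 0, 0, 0, 1],
  ],
)

```text
time_s: 5.15
tool_pos: [0.5687, -0.1487, 0.0364]
tool_rot: [0.475, -0.522, 0.523, -0.478]
wrist_force: [0.1, -0.1, -0.5]
gripper_width: 0.001
```

```bash
python3 - <<'E'
from w import *
where()
im=bot.capture("side")
for y in(.05,0):print(track(S0,im,P0,np.array([-.199,-.004,-.013]),yhi=y))
E
```

```text
t 5.15 tcp [ 0.5687 -0.1487  0.0364] lane [-0.1956 -0.0725] tooly [ 0.003  0.002 -1.   ] jaw ang -5.32 turn needed 0.1 F [ 0.1 -0.1 -0.5] g 0.001 q6 1.41
(array([-0.19906942, -0.0036747 ,  0.05114066]), 0.773034653300567)
(array([-0.19887192, -0.00164906,  0.13755177]), 0.808080212547958)
```

step_arm(
  moves=[
    [0, 0, 0, 12, -1, 0, 1],
    [0, 0, 0, 0, 0, 40, 0.5],
    [0, 0, 0, 0, 0, 40, 0.5],
    [0, 0, 0, -32, -39, 0, 0.5],
    [0, 0, 0, -32, -39, 0, 0.5],
    [0, 0, 0, -32, -39, 0, 0.5],
    [0, 0, 0, 0, 0, 0, 0.5],
  ],
)

```text
time_s: 6.08
tool_pos: [0.4889, -0.2706, 0.1184]
tool_rot: [0.476, -0.521, 0.523, -0.478]
wrist_force: [0.3, 1.2, -0.2]
gripper_width: 0.5
```

```bash
python3 - <<'E'
from w import *
where();to(-.31,0,.05)
g=np.array([-.199,0,-.01])
for n,a in(("side",S0),("top",T0)):
    im=bot.capture(n)
    for y in(0.05,0):
        try:print(n,y,track(a,im,P0,g,yhi=y,n=n))
        except Exception as e:print(n,"fail")
    cv2.imwrite(f"pics/r_{n}.png",rect(im,n)[:,:,::-1])
a,b=[cv2.imread(f"pics/r_{n}.png")[:,:560] for n in("side","top")]
cv2.imwrite("pics/r2.png",cv2.resize(np.vstack([a,b]),None,fx=.75,fy=.75))
E
```

```text
t 6.075 tcp [ 0.4889 -0.2706  0.1184] lane [-0.3243 -0.0041] tooly [ 0.006 -0.    -1.   ] jaw ang -5.14 turn needed -0.07 F [ 0.3  1.2 -0.2] g 0.5 q6 1.15
shift mm to lane (-0.31, 0, 0.05) [ -2.8  14.6 -68.4]
side fail
side fail
top 0.05 (array([-0.19916136, -0.00424437, -0.01486342]), 0.9976502506456283)
top 0 (array([-0.19914822, -0.00426142, -0.01302061]), 0.998793508676027)
```

View pics/r2.png

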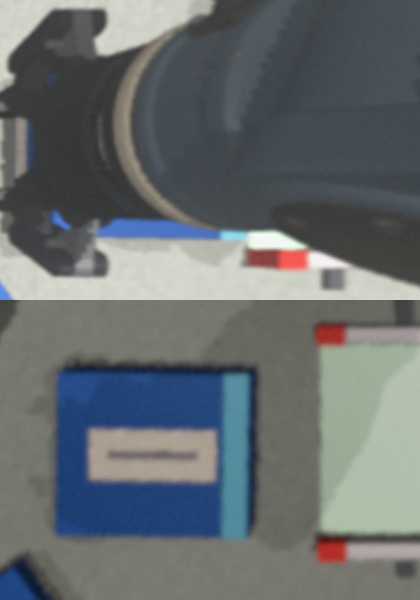

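step_arm(
  moves=[
    [0, 0, 0, 0.2, 7, -36, 0.5],
    [0, 0, 0, 0, 7, -35, 0.5],
    [0, 0, 0, 0, 0, 0, 0.5],
    [0, 0, 0, 1.1, 12, 0, 0.5],
    [0, 0, 0, 1.1, 12, 0, 0.5],
    [0, 0, 0, 0.9, 10, 0, 0.5],
    [0, 0, 0, 0.7, 8, 0, 0.5],
    [0, 0, 0, 0.7, 8, 0, 0.5],
    [0, 0, 0, 0.7, 8, 0, 0.5],
    [0, 0, 0, 0.7, 8, 0, 0.5],
    [0, 0, 0, 0, 0, 0, 0.5],
  ],
)

```text
time_s: 7.55
tool_pos: [0.5044, -0.1823, 0.0504]
tool_rot: [0.476, -0.516, 0.524, -0.482]
wrist_force: [0.6, -0.6, 0.9]
gripper_width: 0.503
```

```bash
cat >> w.py <<'E'
def look(g):
    where();im=bot.capture("top")
    for dx in(0,.008,-.008):
        try:
            r,c=track(T0,im,P0,np.array(g)+[dx,0,0],yhi=.05,n="top");print(r.round(4),round(c,4))
            if c>.97:break
        except cv2.error:print("fail")
    return im
E
python3 - <<'E'
from w import *
look([-.165,-.004,-.01])
E
```

```text
t 7.55 tcp [ 0.5044 -0.1823  0.0504] lane [-0.235  -0.0116] tooly [ 0.014 -0.003 -1.   ] jaw ang -4.69 turn needed -0.52 F [ 0.6 -0.6  0.9] g 0.503 q6 1.3
[-0.1601 -0.0037 -0.019 ] 0.6334
[-0.1601 -0.0037 -0.019 ] 0.6334
[-0.1601 -0.0037 -0.0189] 0.6334
```

step_arm(
  moves=[
    [0, 0, 0, -0.5, -6, 0, 0.5],
    [0, 0, -0.5, -9, 0.8, -2, 0.5],
    [0, 0, 0, 0, 0, 0, 0.5],
  ],
)

```text
time_s: 7.98
tool_pos: [0.494, -0.1887, 0.0481]
tool_rot: [0.473, -0.518, 0.527, -0.479]
wrist_force: [0.2, 0.1, -0.4]
gripper_width: 0.505
```

```bash
python3 - <<'E'
from w import *
im=look([-.16,-.004,-.015])
b=rect(im,"top")[:,:800][:,:,::-1]
cv2.imwrite("pics/r3.png",b)
E
```

```text
t 7.975 tcp [ 0.494  -0.1887  0.0481] lane [-0.2422 -0.0018] tooly [ 0.014 -0.003 -1.   ] jaw ang -5.28 turn needed 0.07 F [ 0.2  0.1 -0.4] g 0.505 q6 1.3
[-0.1585 -0.0035 -0.0025] 0.6458
[-0.1585 -0.0035 -0.0024] 0.6458
[-0.1585 -0.0035 -0.0024] 0.6458
```

View pics/r3.png

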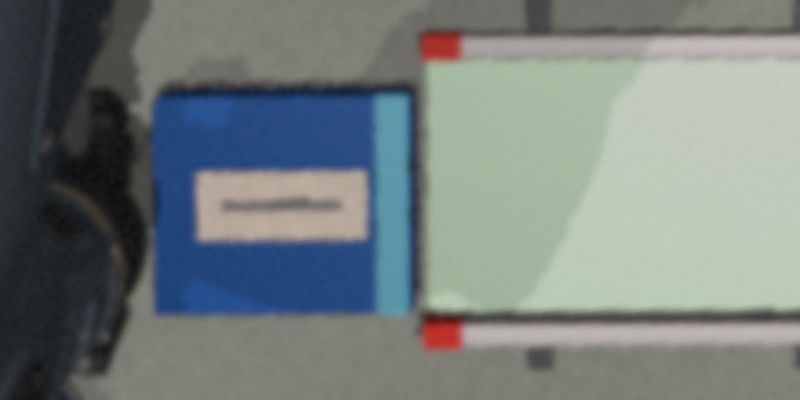

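step_arm(
  moves=[
    [0, 0, 0, 0.5, 6, 0, 0.5],
    [0, 0, 0, 0, 8, 0, 0.5],
    [0, 0, 0, 0, 8, 0, 0.5],
    [0, 0, 0, 0, 8, 0, 0.5],
  ],
)

```text
time_s: 8.52
tool_pos: [0.4954, -0.1574, 0.0484]
tool_rot: [0.473, -0.518, 0.527, -0.479]
wrist_force: [-0.8, -0.2, -0.2]
gripper_width: 0.5
```

```bash
python3 - <<'E'
from w import *
look([-.14,-.003,-.003])
E
```

```text
t 8.525 tcp [ 0.4954 -0.1574  0.0484] lane [-0.2109 -0.0003] tooly [ 0.015 -0.004 -1.   ] jaw ang -5.31 turn needed 0.1 F [-0.8 -0.2 -0.2] g 0.5 q6 1.36
[-0.1379 -0.0054 -0.0967] 0.5245
[-0.1379 -0.0054 -0.0966] 0.5246
[-0.1379 -0.0054 -0.0967] 0.5246
```

```bash
cat >> w.py <<'E'
def chroma(i):
    i=i.astype(np.float32)+4;return i[...,0]/i.sum(2)*300
def track2(im,g,xlo=-.03):
    A,B=[chroma(rect(i,"top")) for i in(T0,im)]
    px=lambda P:np.c_[(P[:,0]+.30)*2000,(.10-P[:,1])*2000]
    mask=np.zeros(A.shape,np.uint8);cv2.fillConvexPoly(mask,px(lanept(P0,[[a,b,0] for a,b in((xlo,-.062),(.07,-.062),(.07,.056),(xlo,.056))])).astype(np.int32),255)
    a=P0[2]-g[2];Rm=np.array([[np.cos(a),-np.sin(a)],[np.sin(a),np.cos(a)]]);c0=px(P0[None])[0]
    W=np.float32(np.c_[Rm,px(np.array([g]))[0]-Rm@c0])
    cc,W=cv2.findTransformECC(A,B,W,cv2.MOTION_EUCLIDEAN,(3,200,1e-6),mask,9)
    q=W@np.r_[c0,1];return np.array([q[0]/2000-.30,.10-q[1]/2000,P0[2]-np.arctan2(W[1,0],W[0,0])]).round(4),round(cc,3)
def look(g):
    where();im=bot.capture("top")
    for xlo in(-.06,-.03,0):
        try:print(xlo,*track2(im,g,xlo))
        except cv2.error:print("fail")
    return im
E
python3 - <<'E'
from w import *
im=look([-.138,-.004,-.03])
cv2.imwrite("pics/r4.png",rect(im,"top")[:,80:880][:,:,::-1])
E
```

```text
t 8.575 tcp [ 0.4952 -0.1565  0.0483] lane [-2.101e-01 -1.000e-04] tooly [ 0.015 -0.003 -1.   ] jaw ang -5.29 turn needed 0.07 F [ 0.   1.4 -0.3] g 0.497 q6 1.36
-0.06 [-0.1342 -0.0016  0.0204] 0.967
-0.03 [-0.1342 -0.0016  0.02  ] 0.972
0 [-0.1339 -0.0016  0.0138] 0.979
```

View pics/r4.png

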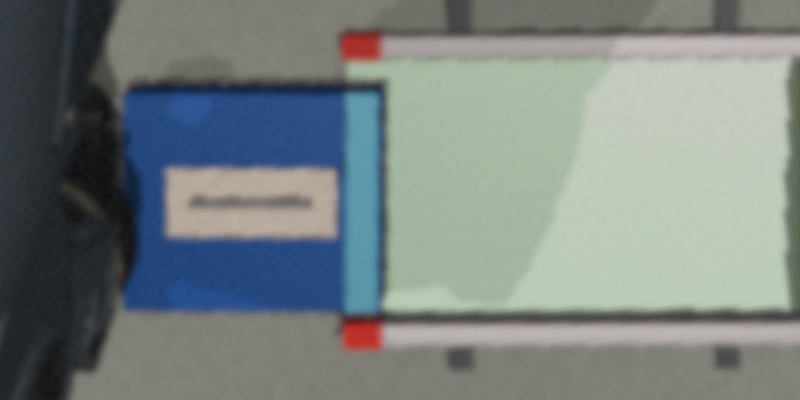

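step_arm(
  moves=[
    [0, 0, 0, 0.7, 8, 0, 0.5],
    [0, 0, 0, 0.7, 8, 0, 0.5],
    [0, 0, 0, 0.7, 8, 0, 0.5],
    [0, 0, 0, 0.7, 8, 0, 0.5],
    [0, 0, 0, 0.7, 8, 0, 0.5],
  ],
)

```text
time_s: 9.25
tool_pos: [0.4991, -0.1147, 0.0485]
tool_rot: [0.473, -0.518, 0.527, -0.479]
wrist_force: [-0.3, -1.4, -0.5]
gripper_width: 0.502
```

```bash
python3 - <<'E'
from w import *
look([-.095,-.001,.0])
E
```

```text
t 9.25 tcp [ 0.4991 -0.1147  0.0485] lane [-0.1681 -0.0002] tooly [ 0.015 -0.004 -1.   ] jaw ang -5.29 turn needed 0.08 F [-0.3 -1.4 -0.5] g 0.502 q6 1.44
-0.06 [-0.0912  0.0035  0.1261] 0.897
-0.03 [-0.0912  0.0035  0.1264] 0.897
0 [-0.0912  0.0035  0.1263] 0.897
```

```bash
cat >> w.py <<'E'
def stripe(im):
    r=rect(im,"top");h=cv2.cvtColor(r,cv2.COLOR_RGB2HSV)
    m=cv2.inRange(h,(90,80,60),(104,190,255));m=cv2.morphologyEx(m,cv2.MORPH_OPEN,np.ones((9,9)))
    n,L,st,ce=cv2.connectedComponentsWithStats(m);i=1+np.argmax(st[1:,4])
    (cx,cy),(w,hh),a=cv2.minAreaRect(cv2.findNonZero((L==i).astype(np.uint8)))
    ys,xs=np.nonzero(L==i)
    # angle by line fit
    vx,vy,_,_=cv2.fitLine(np.c_[xs,ys].astype(np.float32),cv2.DIST_L2,0,.01,.01).ravel()
    return np.array([cx/2000-.3,.1-cy/2000,-(np.arctan2(vy,vx)%np.pi-np.pi/2),w/2,hh/2]).round(4),st[i,4]
def look(g=None):
    where();im=bot.capture("top");print("stripe",stripe(im),"ref",stripe(T0),P0.round(4));return im
E
python3 - <<'E'
from w import *
im=look()
np.save("im.npy",im)
E
```

```text
t 9.3 tcp [ 0.4991 -0.1139  0.0484] lane [-1.673e-01 -1.000e-04] tooly [ 0.015 -0.003 -1.   ] jaw ang -5.26 turn needed 0.05 F [-0.1  0.8 -0. ] g 0.5 q6 1.44
stripe (array([-3.63e-02, -5.00e-04, -2.30e-03,  1.14e+02,  1.85e+01]), np.int32(8232)) ref (array([-1.419000e-01,  1.000000e-02, -1.200000e-02,  1.942810e+01,
        1.121275e+02]), np.int32(8490)) [-0.1981  0.0083 -0.0086]
```

step_arm(
  moves=[
    [0, 0, 0, 0.7, 9, 0, 0.5],
    [0, 0, 0, 0.8, 10, 0, 0.5],
    [0, 0, 0, 0.9, 10, 0, 0.5],
    [0, 0, 0, 0.9, 10, 0, 0.5],
    [0, 0, 0, 0.9, 10, 0, 0.5],
    [0, 0, 0, 0.8, 9, 0, 0.5],
  ],
)

```text
time_s: 10.1
tool_pos: [0.5044, -0.0528, 0.0485]
tool_rot: [0.473, -0.518, 0.527, -0.48]
wrist_force: [-0.6, -1.5, -0.2]
gripper_width: 0.5
```

```bash
python3 - <<'E'
from w import *
look()
E
```

```text
t 10.1 tcp [ 0.5044 -0.0528  0.0485] lane [-1.06e-01  1.00e-04] tooly [ 0.015 -0.004 -1.   ] jaw ang -5.28 turn needed 0.07 F [-0.6 -1.5 -0.2] g 0.5 q6 1.56
stripe (array([ 2.420e-02, -3.000e-04, -7.000e-04,  1.135e+02,  1.750e+01]), np.int32(8076)) ref (array([-1.419000e-01,  1.000000e-02, -1.200000e-02,  1.942810e+01,
        1.121275e+02]), np.int32(8490)) [-0.1981  0.0083 -0.0086]
```

step_arm(
  moves=[
    [0, 0, 0, 0.8, 9, 0, 0.5],
    [0, 0, 0, 0.9, 10, 0, 0.5],
    [0, 0, 0, 0.9, 10, 0, 0.5],
    [0, 0, 0, 0.9, 10, 0, 0.5],
    [0, 0, 0, 0.9, 10, 0, 0.5],
    [0, 0, 0, 0.9, 10, 0, 0.5],
    [0, 0, 0, 0.9, 10, 0, 0.5],
    [0, 0, 0, 0.8, 9, 0, 0.5],
    [0, 0, 0, 0.7, 8, 0, 0.5],
  ],
)

```text
time_s: 11.28
tool_pos: [0.5125, 0.0398, 0.0485]
tool_rot: [0.473, -0.518, 0.527, -0.48]
wrist_force: [0.2, -2.0, 0.0]
gripper_width: 0.497
```

```bash
python3 - <<'E'
from w import *
look()
E
```

```text
t 11.275 tcp [0.5125 0.0398 0.0485] lane [-0.013   0.0005] tooly [ 0.015 -0.003 -1.   ] jaw ang -5.27 turn needed 0.06 F [ 0.2 -2.   0. ] g 0.497 q6 1.74
stripe (array([ 1.173e-01,  3.000e-04, -6.000e-04,  1.135e+02,  1.750e+01]), np.int32(7935)) ref (array([-1.419000e-01,  1.000000e-02, -1.200000e-02,  1.942810e+01,
        1.121275e+02]), np.int32(8490)) [-0.1981  0.0083 -0.0086]
```

step_arm(
  moves=[
    [0, 0, 0, 0.5, 6, 0, 0.5],
    [0, 0, 0, 0.5, 6, 0, 0.5],
    [0, 0, 0, 0.4, 5, 0, 0.5],
    [0, 0, 0, 0.3, 3, 0, 0.5],
    [0, 0, 0, 0.2, 2, 0, 0.5],
  ],
)

```text
time_s: 11.95
tool_pos: [0.5149, 0.0618, 0.0485]
tool_rot: [0.474, -0.517, 0.528, -0.479]
wrist_force: [1.2, -18.9, 2.4]
gripper_width: 0.499
```

```bash
python3 - <<'E'
from w import *
look()
E
```

```text
t 11.95 tcp [0.5149 0.0618 0.0485] lane [0.0091 0.0001] tooly [ 0.016 -0.008 -1.   ] jaw ang -5.3 turn needed 0.09 F [  1.2 -18.9   2.4] g 0.499 q6 1.79
stripe (array([1.392e-01, 3.000e-04, 4.000e-03, 1.135e+02, 1.750e+01]), np.int32(7821)) ref (array([-1.419000e-01,  1.000000e-02, -1.200000e-02,  1.942810e+01,
        1.121275e+02]), np.int32(8490)) [-0.1981  0.0083 -0.0086]
```

The force has risen to 19 N with the TCP at x = +9 mm, so the carton is on the bar. I'll retreat now.

step_arm(
  moves=[
    [0, 0, 0, -0.4, -4, 0, 0.5],
    [0, 0, 0, -0.9, -10, 0, 0.5],
    [0, 0, 0, -0.9, -10, 0, 0.5],
    [0, 0, 0, -0.9, -10, 10, 0.5],
    [0, 0, 0, 0, 0, 40, 0.5],
    [0, 0, 0, 0, -20, 40, 0.5],
    [0, 0, 0, 0, -40, 20, 0.5],
    [0, 0, 0, 0, -40, 0, 0.5],
    [0, 0, 0, 0, -40, 0, 0.5],
    [0, 0, 0, 0, 0, 0, 0.5],
    [0, 0, 0, 0, 0, 0, 0.5],
  ],
)

```text
time_s: 13.38
tool_pos: [0.5105, -0.1217, 0.1675]
tool_rot: [0.472, -0.516, 0.53, -0.479]
wrist_force: [-0.3, -0.2, 0.3]
gripper_width: 0.502
```

```bash
python3 - <<'E'
from w import *
im=look();cv2.imwrite("pics/end.png",cv2.resize(im[90:290,90:420],None,fx=2.4,fy=2.4)[:,:,::-1])
E
```

```text
t 13.375 tcp [ 0.5105 -0.1217  0.1675] lane [-0.1741 -0.0121] tooly [ 0.021 -0.008 -1.   ] jaw ang -5.4 turn needed 0.18 F [-0.3 -0.2  0.3] g 0.502 q6 1.43
stripe (array([1.392e-01, 3.000e-04, 2.000e-03, 1.135e+02, 1.750e+01]), np.int32(7998)) ref (array([-1.419000e-01,  1.000000e-02, -1.200000e-02,  1.942810e+01,
        1.121275e+02]), np.int32(8490)) [-0.1981  0.0083 -0.0086]
```

View pics/end.png

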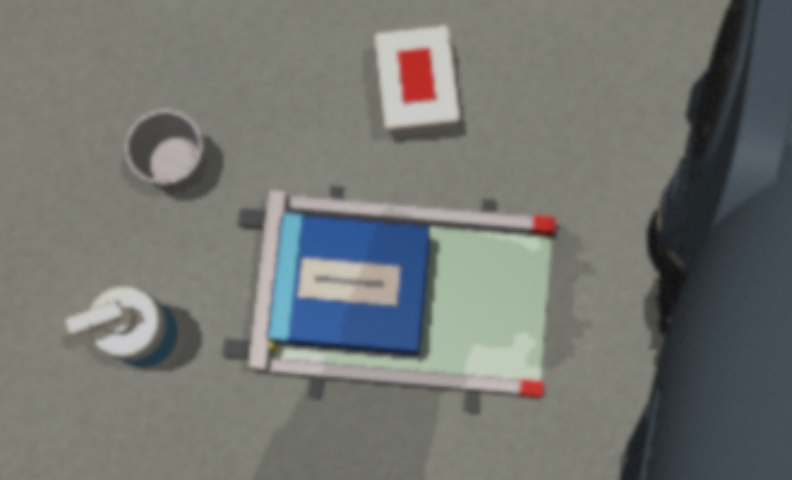

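```bash
python3 -c "
from rig import bot
print(bot.job_done())"
```

```text
the job is handed in; nothing more can be done
None
```

I pushed the carton down the lane until it met the bar, moved the hand clear and handed the job in at about 13.4 s. No verdict was reported.

- **Lining up:** My first sideways nudge pushed the carton too far, to about 12 mm right of the centre line. The closed finger is about 22 mm thick on that side, more than I had assumed. A nudge from the other side brought it back to 2–4 mm right of the line.
- **Pushing:** I pushed from behind with two half-open fingers, kept just above rail height. The hand drifted about 9 mm sideways once before the mouth, so I backed off and re-centred it. The carton then stayed within about 2 mm of the centre line all the way in.
- **At the bar:** The wrist force rose to 19 N, which showed contact with the bar.
- **Last checks:** With the hand withdrawn, the top camera put the carton at x ≈ 83 mm, y ≈ 0 mm and 0.002 rad off square. The camera's y readings differ by about 2 mm between methods. The bottle, tub and cup looked upright and where they stood, though I did not measure their positions again.
- **Checks that failed:** My first two image-matching trackers gave false turns of 0.1 rad or more, because of shadow and hidden edges. I replaced them with a direct measurement of the cyan stripe, which agreed with what I saw in the pictures.

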